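# Close up the label printer after a roll change

### The arm

A 6-joint arm with a two-finger parallel gripper is mounted at the origin on the work surface. World frame = base frame: x ahead of the robot, y to its left, z up, the work surface at z = 0. Lengths are in mm, angles in degrees, forces in N, time in s.
With the tool pointing down it reaches from about 350 to 850 mm from the base axis. Payload 8.1 kg.
Tool frame: the origin (TCP) lies midway between the tips of the shut fingers; the grasp point (between the pads) lies 19 mm behind it (r.grasp_offset is the distance from the TCP to the grasp point, in mm); z points along the fingers, x is the direction in which the jaws open and shut, and the axes are right-handed (so a half turn about z gives the same grasp; the last joint's range is limited). The gripper opens to 85 mm and grips with 20 to 120 N. Pads are 22 mm wide; open, the fingers measure 114 mm over their backs; the gripper's body (76 mm by 85 mm) begins 54 mm behind the grasp point. The pads swing forward as they close: fully open they stand 13 mm farther back than shut.
Start: joints at [-74.393, 7.471, 85.268, -0, 87.261, -4.893], TCP at [210.149, -561.999, 231.292] pointing down, gripper open.
Joint ranges: [-169.43, 169.43], [-51.17, 129.36], [1.28, 143.12], [-76.62, 256.62], [0, 156.53], [-152.29, 152.29]. Speed limits (degrees/s): [136.94, 136.94, 159.86, 180, 180, 180].

### API

Orientations are given as [roll, pitch, yaw] about the fixed x, y, z axes, in that order (R = Rz(yaw) Ry(pitch) Rx(roll)).
In Python, from bench import r, optics, hand_in gives the robot as it stands.
- The arm moves only by the shell command python3 -m pendant 'ROWS' [FORCE]. ROWS is JSON, a list of rows, each a list of 5 numbers: the opening, from 0 (shut) to 1 (fully open), then the shift along the tool's x, y, z in mm, then the turn about the tool's z in degrees. A call has 1 to 10 rows; each row shifts and turns the commanded pose from where the row before left it, along the tool's axes as they then stand; what a row does not reach is not made up. A row lasts 1/10 s, in which the tool goes at most 50 mm and 8.59 degrees, less where a joint would pass 70% of its speed; a pose out of reach is approached as far as the arm can. A call with a gripper value outside its range is refused whole. The fingers move at their own pace and stop on an object; FORCE is the grip in N (left out, the last holds). Time passes only in rows, so rows that do not move let the fingers close. It gives the time, the measured TCP pose, the force and the opening at its end, in the units of the state.
- r.sense(): the state, without advancing time (a new reading comes with each control period).
- optics.snapshot(name): name is "scene" or "top" or "wrist"; returns (picture, depth): 480x640x3 uint8, blue, green, red; 480x640 float32, mm along the optical axis (not along the pixel's ray), 0 where there is no reading.
- optics.camera_params(name): a dict with "camera_matrix" (3x3 intrinsics, pixels), "eye" and "orientation" of the camera in the world. Camera axes: x right, y down, z forward; pixel columns grow to the right and rows downward; lengths in mm; the calibration is good to about 2 mm. A picture is of the moment at which its call begins: read the wrist's pose just before it. camera_params takes no time and is no camera call; for the wrist camera it gives the pose at the moment of the call.
- hand_in(): hands the job in, once; it reports no verdict.
Trained networks look in the newest picture that a camera, given by its name, has taken for a name from the list of things; names that differ only in an ending like _2 or _b are one class to them, and where a whole thing is asked for, a point or a joint stands for the part that bears it (a point fixed in the world has none). Each returns a list of dicts, best first, with "score" (0 to 1); they miss things now and then, are a little off and sometimes report something else, mostly with a low value. They report only what shows in the picture. A call takes as long as a camera call.
- optics.search_frame(camera, query): "at" ([x, y, z] in mm, in world coordinates, good to about 4 mm: the middle of the surface that is visible of it).
The state is a dict: "time": time; "joint_pos": joint angles; "qd": joint speeds; "joint_efforts": joint torques, N m; "tool_pos": TCP position; "tcp_rot": TCP orientation; "ft_force": force on the tool from outside, world axes, zero at the start; "wrist_torque": the same for the moment, N m; "finger_gap": finger opening in mm.
Only numpy, scipy, OpenCV 4.12 (cv2) and the standard library are available. Lean on these libraries where they do the work, as an engineer would, in place of code of your own. Each camera call takes 0.05 s, during which the arm holds its last target. There are 200 camera calls.

### The job

A fresh roll has just been put in the label printer and its cover is still up. Touching it with the fingers only, push the cover down from its outside, without taking hold of it, until it clicks fully home; then press the round feed button to bring up the first label and take the hand away. Do not press the small oblong power button, do not lift, tip or shove the printer, and leave the things around it where they are.

Things in the scene. Friction and masses are not known exactly. Their poses are not given: they have to be found in the camera images.
- printer: Label printer, loose on rubber feet, about 2 kg, 235 deep (x) x 190 wide (y) x 159 mm high when shut. Origin on the bench under its middle; x points to its back (hinge side), -x to its front (roughly to the robot), z up. Grey base, light hinged cover, white roll in the bay. From x = -120 to -68 mm is a flat front deck, 76 mm high, with two white buttons; all behind it is under the cover.
- cover (a joint): Cover angle in rad: 0 shut, grows as the front edge goes up, stop at 1.5; starts at 0.7 to 1.25. The stiff hinge stays at any angle; 1 to 3 N at the push point moves it. Over the last 0.065 rad (11 mm at the front edge) two sprung catches under the front corners resist: 4 to 8 N straight down at the push point takes it past them; from 0.02 on they pull it to 0 and keep it there.
- cover_hinge (a point): Point on the hinge line, mid width, 105 mm behind the printer's origin, 94 mm above the bench; it stays put. The axes turn with the cover: -x runs from the hinge to its front edge, z to its outside.
- cover_push (a point): Good place to push: outside of the cover's top panel, mid width, 135 mm from the hinge along the cover and 65 mm off the hinge plane. The cover is a shell 190 wide, 175 mm hinge to front wall, 65 deep; its top is flat from 5 to 145 mm, then bevelled 45 degrees down to a 36 mm front wall. With the cover up, this outside face looks up and to the printer's back. Axes as cover_hinge.
- feed_top (a point): Centre of the top of the feed button: round, 20 mm across, on the right end of the front deck (printer x = -96, y = -55 mm), standing 6 mm above the deck, 82 mm above the bench. The shut cover's front wall is 26 mm behind its centre.
- feed (a joint): Travel of the feed button in m: 0 up, 0.004 fully down; about 1 N starts it, 3.5 N takes it fully down; it springs back.
- power_top (a point): Centre of the top of the power button: oblong, 10 x 18 mm, on the left end of the front deck (printer x = -96, y = +60 mm), standing 4 mm above the deck.
- power (a joint): Travel of the power button in m: 0 up, 0.003 down. Not to be pressed.
- carton_a: Small green and white product carton, loose, 45 x 62 x 44 mm high, origin under its middle, on the bench beside the printer.
- carton_b: Another such carton, same size.
- spare_roll: Part-used label roll standing on end, loose, 68 mm across, 102 mm high, origin under its middle, beside the printer.
- scanner: Black hand scanner lying on its side by the printer's right front corner, loose, about 85 x 150 x 40 mm high, origin under its head.

How it is judged:
By the outcome, as a careful person would: the job done as asked, in the order asked, and still so for the second after the job is handed in, with the robot touching nothing.
It also fails if it takes over 42 s, if anything falls off the work surface, if the arm or the gripper's body presses on something with over 40 N, if the wrist force passes 120 N, or if a joint passes its speed limit or range.

## Working session

There is one attempt and no reset: what is moved stays moved. The work goes in short steps, Python scripts to look and compute and a shell command to move; the robot and the scene stay as the last step left them, time stands still between calls to the robot, and variables do not carry over. Pictures are saved under pics/ and viewed, about 8 in all and at most 12, crops included, and the job is handed in when it is done.

```bash
mkdir -p pics; cat > h.py <<'E'
import numpy as np,cv2
from bench import r,optics
def cloud(n):
    im,d=optics.snapshot(n);p=optics.camera_params(n)
    return im,d,p
E
python3 - <<'E'
from h import *
s=r.sense();print({k:s[k] for k in('time','tool_pos','tcp_rot','finger_gap','ft_force')})
for n in('scene','top'):
    im,d,p=cloud(n);cv2.imwrite(f'pics/{n}1.png',im);print(n,p)
    for q in('printer','cover_push','cover_hinge','feed_top','power_top','carton_a','spare_roll','scanner'):
        print(q,[(np.round(o['at']).tolist(),round(o['score'],2)) for o in optics.search_frame(n,q)[:3]])
E
```

```text
{'time': 0.0, 'tool_pos': array([ 209.99719456, -561.44094652,  230.21130864]), 'tcp_rot': array([-1.79989363e+02,  1.09331112e-01, -6.95019103e+01]), 'finger_gap': 85.44303722575978, 'ft_force': array([-0.41118959,  0.18008265, -0.0604096 ])}
scene {'camera_matrix': array([[591.17441725,   0.        , 320.24083069],
       [  0.        , 591.17441725, 241.93027892],
       [  0.        ,   0.        ,   1.        ]]), 'eye': array([ 941.15989589, -273.48366988, 1003.52514469]), 'orientation': array([-149.06940009,   -0.1529003 ,   47.49003055])}
printer [([609.0, 33.0, 184.0], 0.89)]
cover_push [([618.0, 52.0, 206.0], 0.85)]
cover_hinge [([620.0, 54.0, 203.0], 0.56)]
feed_top [([446.0, 113.0, 78.0], 0.29)]
power_top []
carton_a [([646.0, -121.0, 46.0], 0.73), ([460.0, -3.0, 85.0], 0.32)]
spare_roll [([596.0, 247.0, 105.0], 0.66)]
scanner [([503.0, -139.0, 35.0], 0.59)]
top {'camera_matrix': array([[545.08938876,   0.        , 323.27943841],
       [  0.        , 545.08938876, 252.34857754],
       [  0.        ,   0.        ,   1.        ]]), 'eye': array([ 504.74515074,   66.00711781, 1084.5270866 ]), 'orientation': array([-177.05980566,    0.36368595,  -89.02623526])}
printer [([561.0, 64.0, 194.0], 0.79)]
cover_push [([597.0, 62.0, 222.0], 0.79)]
cover_hinge [([596.0, 69.0, 222.0], 0.67), ([461.0, -4.0, 85.0], 0.67)]
feed_top []
power_top [([444.0, 115.0, 81.0], 0.52)]
carton_a [([635.0, -119.0, 42.0], 0.64), ([486.0, 230.0, 48.0], 0.63)]
spare_roll [([577.0, 244.0, 105.0], 0.72), ([596.0, 62.0, 216.0], 0.7)]
scanner [([493.0, -130.0, 39.0], 0.87)]
```

View pics/top1.png

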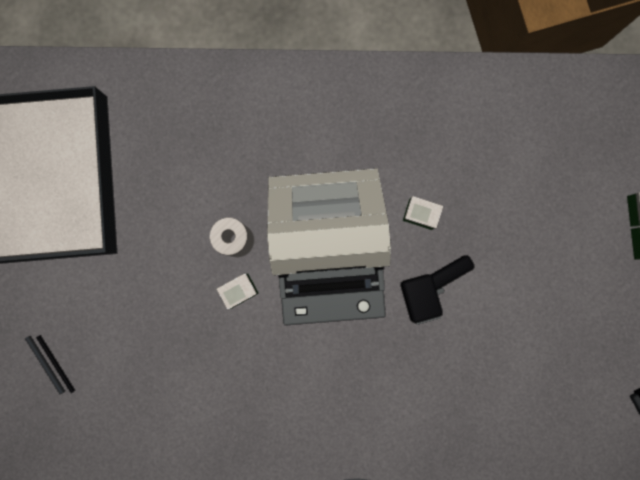

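View pics/scene1.png

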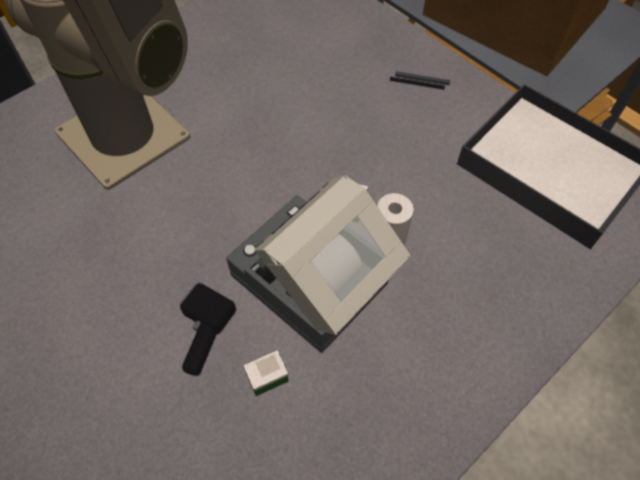

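The top view shows the printer upright in the frame. The feed button is at (363,306), the power button at (301,311), and the cover is open with its bevel nearer the robot. Next I work out the printer frame and cover angle.

```bash
cat >> h.py <<'E'
from scipy.spatial.transform import Rotation as Ro
def pts(n,im,d,p):
    v,u=np.mgrid[:480,:640];K=p['camera_matrix']
    c=np.stack([(u-K[0,2])/K[0,0]*d,(v-K[1,2])/K[1,1]*d,d],-1)
    return c@Ro.from_euler('xyz',p['orientation'],degrees=True).as_matrix().T+p['eye']
E
python3 - <<'E'
from h import *
for n in('top','scene'):
    im,d,p=cloud(n);P=pts(n,im,d,p)
    if n=='top':
        g=im.min(2).astype(float)
        B={}
        for k,(u,v) in dict(feed=(363,306),power=(301,311)).items():
            m=np.zeros_like(g,bool);m[v-9:v+10,u-10:u+11]=1;m&=g>130
            B[k]=np.median(P[m],0);print(k,m.sum(),B[k].round(1), np.argwhere(m).mean(0))
        w=B['power']-B['feed'];yaw=np.degrees(np.arctan2(-w[0],w[1]));print('len',np.hypot(*w[:2]),'yaw',yaw)
        c,s=np.cos(np.radians(yaw)),np.sin(np.radians(yaw));R=np.array([[c,-s],[s,c]])
        o=(B['feed'][:2]-R@[-96,-55]+B['power'][:2]-R@[-96,60])/2;print('origin',o)
    Q=P.copy();Q[...,:2]=(P[...,:2]-o)@R
    m=(d>0)&(abs(Q[...,1])<97)&(Q[...,2]>100)&(abs(Q[...,0])<160)
    q=Q[m];h=q[q[:,2]>0]
    # section profile of solid strips near the sides, mid height
    mm=m&(abs(abs(Q[...,1])-75)<12)
    q=Q[mm]
    print(n,'section x: median z',[(x,round(np.median(q[abs(q[:,0]-x)<4,2]),1)) for x in range(-110,130,10) if (abs(q[:,0]-x)<4).sum()>5])
    t=q[(q[:,0]>q[q[:,2].argmax(),0]+8)]
    a=np.polyfit(t[:,0],t[:,2],1);print('slope angle',np.degrees(np.arctan(-a[0])),'apex',q[q[:,2].argmax()], 'off hinge',(np.polyval(a,105)-94)*np.cos(np.arctan(a[0])))
    for nm,(x,y,z) in dict(carton=(0,0,0)).items():pass
E
```

```text
feed 74 [459.1  -1.   82.9] [305.78378378 363.12162162]
power 47 [447.9 112.3  80.8] [310.89361702 300.59574468]
len 113.87389757599773 yaw 5.658851949331896
origin [549.25392069  62.59503529]
top section x: median z [(-30, np.float64(205.1)), (-20, np.float64(218.5)), (-10, np.float64(230.8)), (0, np.float64(235.3)), (10, np.float64(236.2)), (20, np.float64(236.9)), (30, np.float64(237.7)), (40, np.float64(234.9)), (50, np.float64(226.4)), (60, np.float64(217.9)), (70, np.float64(209.1)), (80, np.float64(201.2)), (90, np.float64(192.8)), (100, np.float64(184.8)), (110, np.float64(175.8)), (120, np.float64(167.5))]
slope angle 40.17198573094207 apex [ 29.83971683  86.84385345 242.55869326] off hinge 65.75651432331694
scene section x: median z [(-30, np.float64(205.6)), (-20, np.float64(216.0)), (-10, np.float64(228.2)), (0, np.float64(233.5)), (10, np.float64(234.0)), (20, np.float64(235.1)), (30, np.float64(235.9)), (40, np.float64(232.8)), (50, np.float64(224.8)), (60, np.float64(216.6)), (70, np.float64(207.6)), (80, np.float64(199.3)), (90, np.float64(190.8)), (100, np.float64(182.4)), (110, np.float64(174.1)), (120, np.float64(165.8))]
slope angle 40.19308587361685 apex [ 28.10146903 -81.34519746 239.76865035] off hinge 64.32858404249296
```

Both cameras agree on the cover angle, about 40.2° (0.70 rad). The top plane lies 65 mm off the hinge, as specified, and the button spacing (114 mm) and height also match. First I raise the hand, close the fingers and turn to the printer's yaw.

```bash
cat >> h.py <<'E'
yaw=5.66;o=np.array([549.25,62.6])
c_,s_=np.cos(np.radians(yaw)),np.sin(np.radians(yaw));RP=np.array([[c_,-s_],[s_,c_]])
def W(x,y,z): return np.r_[o+RP@[x,y],z]
def push(th,y=0): # push point in world at cover angle th (rad)
    return W(105-135*np.cos(th)+65*np.sin(th),y,94+135*np.sin(th)+65*np.cos(th))
def rel(t):
    s=r.sense();R=Ro.from_euler('xyz',s['tcp_rot'],degrees=True).as_matrix()
    return (R.T@(np.asarray(t)-s['tool_pos'])).round(1)
E
python3 -m pendant '[[0,0,0,-50,7.4],[0,0,0,-40,7.4]]' 30
python3 - <<'E'
from h import *
t=push(.70);print(t,rel(t+[0,0,45]),r.sense()['tcp_rot'],r.sense()['finger_gap'])
E
```

```text
time: 1.2
tool_pos: [209.9, -561.2, 321.6]
tcp_rot: [180.0, 0.1, -84.6]
ft_force: [0.0, -1.1, 0.6]
finger_gap: 59.1
[592.65779009  66.90206931 230.68412995] [-589.1 -440.3   47.2] [ 1.79971169e+02  1.48260751e-01 -8.45884657e+01] 59.05777712591468
```

```bash
python3 -m pendant '[[0,-39,-29,0,0],[0,-39,-29,0,0],[0,-39,-29,0,0],[0,-39,-29,0,0],[0,-39,-29,0,0],[0,-39,-29,0,0],[0,-39,-29,0,0],[0,-39,-29,0,0],[0,-39,-29,0,0],[0,-39,-29,0,0]]'
python3 - <<'E'
from h import *
t=push(.70);print(rel(t+[0,0,45]),r.sense()['finger_gap'])
E
```

```text
time: 2.2
tool_pos: [460.7, -143.3, 321.7]
tcp_rot: [-180.0, -0.0, -84.3]
ft_force: [0.4, -0.6, 0.4]
finger_gap: 0.3
[-196.  -152.2   46. ] 0.3112131288027735
```

```bash
python3 -m pendant '[[0,-39,-29,0,0],[0,-39,-29,0,0],[0,-39,-29,0,0],[0,-39,-29,0,0]]'
python3 - <<'E'
from h import *
t=push(.70);print(rel(t+[0,0,25]),r.sense()['finger_gap'])
E
```

```text
time: 2.6
tool_pos: [560.7, 23.6, 321.5]
tcp_rot: [-180.0, -0.0, -84.3]
ft_force: [0.9, -0.8, -0.0]
finger_gap: 0.2
[-39.9 -36.1  65.9] 0.23987403160820384
```

```bash
python3 -m pendant '[[0,-40,-30,0,0],[0,0,-17,30,0],[0,0,0,25,0]]'
python3 - <<'E'
from h import *
T=[.70,.6,.5,.4,.3,.2,.1,.05,0,-.02]
f=lambda th:push(th)+np.r_[RP@[11 if th>.15 else 11*max(th,0)/.15,0],0]
print(rel(f(.7)));p=[f(t) for t in T]
R=Ro.from_euler('xyz',r.sense()['tcp_rot'],degrees=True).as_matrix()
for t,a,b in zip(T[1:],p,p[1:]):print(t,(R.T@(b-a)).round(1),b.round(1))
E
```

```text
time: 2.9
tool_pos: [604.3, 68.1, 265.3]
tcp_rot: [-179.9, -0.0, -84.1]
ft_force: [-0.4, -1.1, -1.3]
finger_gap: -0.1
[ 0.   0.7 34.6]
0.6 [-0.  13.3  6.8] [590.3  66.7 223.9]
0.5 [-0.  12.6  8.1] [577.8  65.4 215.8]
0.4 [-0.  11.7  9.3] [566.1  64.3 206.4]
0.3 [-0.  10.7 10.4] [555.5  63.2 196. ]
0.2 [-0.   9.6 11.5] [545.9  62.3 184.5]
0.1 [-0.  12.1 12.4] [533.8  61.1 172.2]
0.05 [-0.   7.4  6.5] [526.4  60.3 165.7]
0 [-0.   7.1  6.7] [519.4  59.6 159. ]
-0.02 [-0.   1.3  2.7] [518.1  59.5 156.3]
```

Perfectly aligned. I approach to first contact.

```bash
python3 -m pendant '[[0,0,0,15,0],[0,0,0,10,0],[0,0,0,6,0],[0,0,0,4,0]]'
python3 -m pendant '[[0,0,7,5,0],[0,0,6,4,0],[0,0,7,5,0],[0,0,6,4,0]]'
```

```text
time: 3.3
tool_pos: [602.9, 65.7, 232.0]
tcp_rot: [-179.9, -0.0, -84.3]
ft_force: [-0.5, -0.5, -0.5]
finger_gap: 0.3
time: 3.7
tool_pos: [576.2, 63.4, 213.5]
tcp_rot: [-180.0, -0.0, -84.3]
ft_force: [-0.3, -1.0, 2.2]
finger_gap: 0.1
```

```bash
python3 -m pendant '[[0,0,6,5,0],[0,0,6,5,0],[0,0,5,5,0],[0,0,5,5,0]]'
python3 - <<'E'
from h import *
im,d,p=cloud('scene');cv2.imwrite('pics/scene2.png',im[120:400,150:500])
E
```

```text
time: 4.1
tool_pos: [554.3, 61.3, 192.6]
tcp_rot: [180.0, 0.0, -84.3]
ft_force: [0.3, 0.1, 1.1]
finger_gap: 0.3
```

View pics/scene2.png

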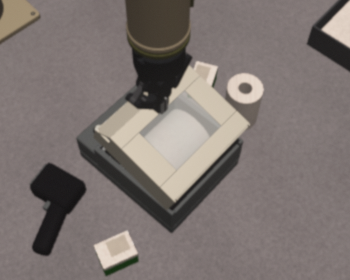

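The crop shows the fingertips at about (150,100) on the solid strip in front of the window. The cover is well down and the printer looks unmoved.

```bash
python3 -m pendant '[[0,0,5,5,0],[0,0,5,6,0],[0,0,6,6,0],[0,0,6,6,0]]'
python3 -m pendant '[[0,0,4,3,0],[0,0,4,3,0],[0,0,3,2,0]]'
```

```text
time: 4.55
tool_pos: [532.4, 59.1, 169.6]
tcp_rot: [180.0, 0.0, -84.3]
ft_force: [0.3, 0.5, -0.4]
finger_gap: -0.0
time: 4.85
tool_pos: [522.0, 58.0, 162.4]
tcp_rot: [-180.0, -0.0, -84.3]
ft_force: [-0.0, 0.5, -0.4]
finger_gap: 0.1
```

```bash
python3 -m pendant '[[0,0,2,1,0],[0,0,0,1,0]]'
python3 -m pendant '[[0,0,0,1,0],[0,0,0,1,0]]'
python3 -m pendant '[[0,0,0,1,0],[0,0,0,0,0]]'
```

```text
time: 5.05
tool_pos: [519.5, 57.8, 159.9]
tcp_rot: [179.9, 0.0, -84.3]
ft_force: [-1.0, -0.6, -0.8]
finger_gap: -0.2
time: 5.25
tool_pos: [520.0, 57.8, 159.0]
tcp_rot: [180.0, -0.0, -84.3]
ft_force: [-7.4, -0.1, 12.4]
finger_gap: -0.1
time: 5.45
tool_pos: [520.0, 57.8, 158.9]
tcp_rot: [180.0, -0.0, -84.3]
ft_force: [-8.7, -0.4, 14.4]
finger_gap: 0.1
```

```bash
python3 -m pendant '[[0,0,0,-2,0],[0,0,0,-20,0],[0,0,0,-40,0],[0,0,0,0,0]]'
python3 - <<'E'
from h import *
for n in('scene','top'):
    im,d,p=cloud(n);P=pts(n,im,d,p);Q=P.copy();Q[...,:2]=(P[...,:2]-o)@RP
    mm=(d>0)&(abs(abs(Q[...,1])-78)<10)&(Q[...,2]>60)&(Q[...,2]<190);q=Q[mm]
    print(n,[(x,round(float(np.median(q[abs(q[:,0]-x)<4,2])),1)) for x in range(-110,110,10) if (abs(q[:,0]-x)<4).sum()>5])
    cv2.imwrite(f'pics/{n}3.png',im)
    if n=='top':
        for k,(u,v) in dict(feed=(363,306),power=(301,311)).items():
            g=im.min(2);m=np.zeros((480,640),bool);m[v-9:v+10,u-10:u+11]=1;m&=g>130
            print(k,m.sum(),np.median(P[m],0).round(1) if m.any() else '')
E
```

```text
time: 5.85
tool_pos: [523.1, 57.9, 225.2]
tcp_rot: [-179.5, -0.0, -84.3]
ft_force: [0.8, -0.7, 1.2]
finger_gap: -0.1
scene [(-110, 75.3), (-100, 75.6), (-90, 76.1), (-70, 130.0), (-60, 137.9), (-50, 148.3), (-40, 157.8), (-30, 158.3), (-20, 158.3), (-10, 158.3), (0, 158.5), (10, 158.4), (20, 158.2), (30, 158.5), (40, 158.5), (50, 157.9), (60, 158.2), (70, 158.1), (80, 158.4), (90, 158.3), (100, 139.9)]
top [(-110, 76.9), (60, 160.7), (70, 159.9), (80, 160.0), (90, 159.9), (100, 159.5)]
feed 0 
power 0
```

View pics/scene3.png

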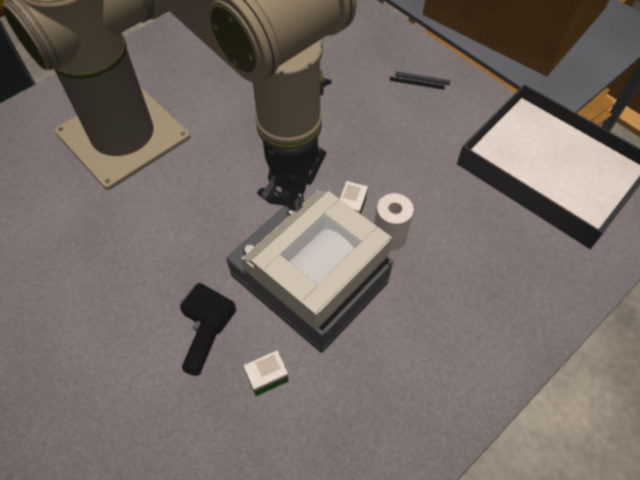

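The cover is flat at z 158.3 mm from x = -40 to 90, so it is shut, and the printer's outline hasn't moved. Next is the feed button, with the tool biased 4 mm towards the front.

```bash
python3 - <<'E'
from h import *
print(W(-96,-55,82),rel(W(-100,-55,82)))
E
```

```text
[459.14240961  -1.59986101  82.        ] [ 53.   72.  138.4]
```

```bash
python3 -m pendant '[[0,27,36,0,0],[0,26,36,0,0],[0,0,0,40,0],[0,0,0,40,0],[0,0,0,35,0],[0,0,0,14,0],[0,0,0,0,0]]'
python3 - <<'E'
from h import *
print(rel(W(-100,-55,82)))
im,d,p=cloud('scene');cv2.imwrite('pics/scene4.png',cv2.resize(im[150:330,190:430],None,fx=3,fy=3))
E
```

```text
time: 6.65
tool_pos: [451.2, -1.7, 87.3]
tcp_rot: [179.7, 0.1, -84.3]
ft_force: [0.6, -1.1, -0.0]
finger_gap: 0.3
[ 0.7 -4.   5.3]
```

View pics/scene4.png

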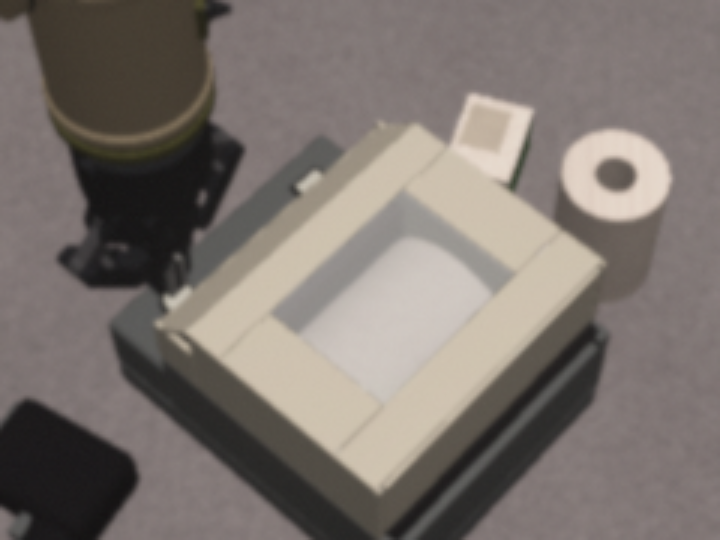

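The fingers are over the feed button at about (178,300) in the crop and the gripper body is clear of the cover. I shift 4 mm back and press in small steps.

```bash
python3 -m pendant '[[0,0,-4,3,0],[0,0,0,2,0],[0,0,0,0,0]]'
python3 -m pendant '[[0,0,0,2,0],[0,0,0,1,0],[0,0,0,0,0]]'
python3 -m pendant '[[0,0,0,1,0],[0,0,0,0.5,0],[0,0,0,0,0]]'
```

```text
time: 7.0
tool_pos: [458.7, -1.7, 86.3]
tcp_rot: [-179.9, -0.0, -84.3]
ft_force: [-0.3, -0.6, -0.4]
finger_gap: 0.1
time: 7.3
tool_pos: [457.6, -1.6, 82.2]
tcp_rot: [180.0, 0.0, -84.3]
ft_force: [-0.0, 0.6, 0.2]
finger_gap: -0.2
time: 7.6
tool_pos: [457.7, -1.7, 80.8]
tcp_rot: [-180.0, -0.0, -84.3]
ft_force: [-0.2, -0.7, 1.2]
finger_gap: -0.1
```

```bash
python3 -m pendant '[[0,0,0,1,0],[0,0,0,0.5,0],[0,0,0,0,0]]'
python3 -m pendant '[[0,0,0,1,0],[0,0,0,0.5,0],[0,0,0,0,0]]'
python3 -m pendant '[[0,0,0,0.5,0],[0,0,0,0,0],[0,0,0,0,0]]'
```

```text
time: 7.9
tool_pos: [457.8, -1.7, 79.4]
tcp_rot: [-180.0, -0.0, -84.3]
ft_force: [-0.4, 0.5, 2.7]
finger_gap: 0.0
time: 8.2
tool_pos: [457.8, -1.7, 78.0]
tcp_rot: [-180.0, -0.0, -84.3]
ft_force: [-1.5, -0.0, 4.8]
finger_gap: 0.1
time: 8.5
tool_pos: [457.8, -1.7, 77.9]
tcp_rot: [-180.0, -0.0, -84.3]
ft_force: [-3.2, 0.1, 8.4]
finger_gap: 0.2
```

The button bottomed out at z = 78, with force above 3.5 N. I withdraw.

```bash
python3 -m pendant '[[0,0,0,-3,0],[0,0,2,-30,0],[0,0,0,-45,0],[0,0,0,-45,0],[0,40,0,-30,0],[0,45,0,0,0],[0,45,0,0,0],[0,45,0,0,0],[0,45,0,0,0],[0,0,0,0,0]]'
python3 - <<'E'
from h import *
s=r.sense();print(s['time'],s['ft_force'])
for n in('scene','top'):
    im,d,p=cloud(n);P=pts(n,im,d,p);Q=P.copy();Q[...,:2]=(P[...,:2]-o)@RP
    mm=(d>0)&(abs(abs(Q[...,1])-78)<10)&(Q[...,2]>60)&(Q[...,2]<190);q=Q[mm]
    print(n,[(x,round(float(np.median(q[abs(q[:,0]-x)<4,2])),1)) for x in range(-110,110,20) if (abs(q[:,0]-x)<4).sum()>5])
    if n=='top':
        cv2.imwrite('pics/top5.png',im)
        for k,(u,v) in dict(feed=(363,306),power=(301,311)).items():
            g=im.min(2);m=np.zeros((480,640),bool);m[v-9:v+10,u-10:u+11]=1;m&=g>130
            print(k,m.sum(),np.median(P[m],0).round(1) if m.any() else '')
E
```

```text
time: 9.5
tool_pos: [477.0, -225.5, 229.5]
tcp_rot: [179.9, -0.1, -84.6]
ft_force: [-0.3, 0.7, 0.2]
finger_gap: -0.1
9.5 [-0.29914423  0.74444882  0.16415753]
scene [(-110, 75.6), (-90, 75.4), (-70, 130.5), (-50, 148.0), (-30, 158.4), (-10, 158.2), (10, 158.2), (30, 158.2), (50, 158.2), (70, 158.4), (90, 157.9)]
top [(-110, 77.0), (-90, 77.6), (-70, 130.4), (-50, 150.1), (-30, 160.2), (-10, 160.2), (10, 160.2), (30, 160.5), (50, 159.8), (70, 159.9), (90, 160.0)]
feed 74 [459.1  -1.1  83.2]
power 47 [447.9 112.3  81.6]
```

View pics/top5.png

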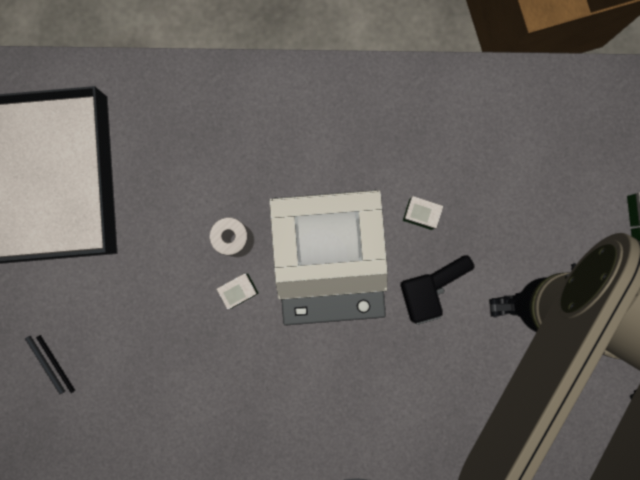

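The top view shows the cover shut and the buttons at the same pixels as at the start, (363,306) and (301,311). The cartons, roll and scanner have not moved and the hand is clear.

```bash
python3 -c "
from bench import hand_in
print(hand_in())"
```

```text
the job is handed in; nothing more can be done
None
```

The cover is shut, the feed button has been pressed once, and I handed the job in at about 9.6 s of the 42 s allowed. The hand-in reports no verdict.

- **Cover:** I pushed it down from the outside with the shut fingertips, following its arc from 0.70 rad. The last push reached about 14 N down, more than the 4 to 8 N the catches need, with about 9 N sideways on the printer. I felt no separate click. Afterwards the top panel measured level at about 159 mm along its length, which is the shut height.
- **Feed button:** I pressed it to its stop at a height of 78 mm, which is its full 4 mm travel, with up to 8.4 N. The button was back up afterwards.
- **Surroundings:** The two buttons measured within 0.1 mm sideways of where they started, so the printer did not shift. The cartons, roll and scanner look unmoved in the last picture, and nothing touched the power button.
- **Hand:** It ended clear of everything, with the force reading near zero.

The two cameras disagreed by about 2 mm in height (158.3 and 160.2 mm for the shut cover), which is within their calibration. No check failed.

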